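# Stack the spindle: sleeve, washer, retaining fork

### The job

On the spindle test stand, slide the tall spacer sleeve down over the shaft onto the bearing, then the large washer on top of it, and then push the retaining fork fully home by its tab so that it holds the stack down on its spring. The shaft's place in its slot is not exactly known, so find it by touch, and be gentle: do not press the sleeve or the washer with more than about 25 N, and leave the other things on the bench where they are.

Things in the scene. Friction and masses are not known exactly. Their poses are not given: they have to be found in the camera images.
- stand: Spindle test stand, fixed to the bench: aluminium base 210 x 90 x 12 mm (x -165 to +45), a fork guide block on its -x half, an upright shaft. Origin: bench level, nominal shaft axis; z up; x runs along the fork's slide towards its home end. With sleeve and washer on, the washer's top is 76 mm up; the fork forces the stack down 3 mm.
- shaft_top (a point): Nominal centre of the top of the polished steel shaft, 94 mm above the bench. Shaft diameter 16, bevelled to 12.8 over the top 3 mm. The shaft is clamped in a slot (carriage 48 x 64, 22 mm high): its real axis is up to 10.5 mm to either side of this point along the stand's x (none along y), different each time and not measured: find it by touch or sight. It does not shift.
- bearing_top (a point): Nominal centre of the top of the ball bearing already on the shaft (OD 35, 10 thick), 40 mm above the bench; in truth it is off along x with the shaft. It floats on a spring: sinks from 3 N, then 1.5 N per mm, at most 5 mm, where it stops hard.
- fork (a joint): Flat steel retaining fork sliding along the stand's +x: 0 = drawn back (start), 0.070 m = home (hard stop). Slot 20 mm, tines 11 wide, 42 over all; underside 73, top 79 mm up; the last 14 mm of the tines slope upward and wedge the washer down. Tips at stand x = -42 mm drawn back, +28 mm home. Friction about 2.5 N, some 8 N more while wedging. Stays where left.
- fork_tab (a point): Centre of the top of the fork's upright tab: 10 mm thick along the stand's x, 24 mm wide along y, from 79 to 109 mm above the bench. At stand x = -136 mm when drawn back, -66 mm when home. Take it by its 10 mm thickness from above, or push its -x face.
- sleeve: The tall spacer sleeve: plain aluminium tube, OD 32, bore 18, 30 mm tall, standing loose on the bench. Origin: centre of its underside; z along its axis. Weighs 35 to 70 g. Either end may be up.
- sleeve_mid (a point): Centre of the sleeve, 15 mm above its underside.
- washer: The large washer: plain steel, OD 42, bore 18, 6 mm thick, 50 g, lying flat on the bench. Origin: centre of its underside; z along its axis.
- washer_mid (a point): Centre of the washer, 3 mm above its underside.
- short_spacer: Bystander to leave alone: a spare aluminium spacer, OD 32, bore 18, only 12 tall; not the one wanted (mm). Origin: centre of its underside.
- small_washer: Bystander to leave alone: a spare steel washer, OD 26, bore 10, 4 thick; its hole is too small for the shaft (mm). Origin: centre of its underside.
- screw_jar: Bystander to leave alone: clear screw jar with black cap, diameter 48, 55 tall, standing (mm). Origin: centre of its underside.
- driver: Bystander to leave alone: screwdriver lying flat, 180 long (mm). Origin: centre of its underside.
- board: Bystander to leave alone: green circuit board 120 x 90 on a black heat sink, 20 tall (mm). Origin: centre of its underside.
- multimeter: Bystander to leave alone: grey hand-held multimeter lying flat, 160 x 80 x 34 (mm). Origin: centre of its underside.
- adapter: Bystander to leave alone: steel coaxial adapter standing on end, diameter 19, 34 tall (mm). Origin: centre of its underside.

How it is judged:
By the outcome, as a careful person would: the job done as asked, in the order asked, and still so for the second after the job is handed in, with the robot touching nothing.
It also fails if it takes over 72 s, if anything falls off the work surface, if the arm or the gripper's body presses on something with over 40 N, if the wrist force passes 120 N, or if a joint passes its speed limit or range.

### The arm

A 6-joint arm with a two-finger parallel gripper is mounted at the origin on the work surface. World frame = base frame: x ahead of the robot, y to its left, z up, the work surface at z = 0. Lengths are in m, angles in rad, forces in N, time in s.
With the tool pointing down it reaches from about 0.225 to 0.875 m from the base axis. Payload 3.4 kg.
Tool frame: the origin (TCP) lies midway between the tips of the shut fingers; the grasp point (between the pads) lies 19 mm behind it; z points along the fingers, y is the line along which they close (so a half turn about z gives the same grasp; the last joint's range is limited). The gripper opens to 85 mm and grips with 20 to 120 N. Pads are 22 mm wide; open, the fingers measure 114 mm over their backs; the gripper's body (76 mm by 85 mm) begins 54 mm behind the grasp point. The pads swing forward as they close: fully open they stand 13 mm farther back than shut.
Start: joints at [1.054, 0.276, 1.505, -0, 1.361, -0.121], TCP at [0.222, 0.531, 0.231] pointing down, gripper open.
Joint ranges: [-2.89, 2.89], [-0.75, 2.08], [0.22, 2.7], [-1.18, 4.32], [0.11, 2.71], [-2.7, 2.7]. Speed limits (rad/s): [2.57, 2.57, 3.14, 3.14, 3.14, 3.14].

### API

Orientations are given as a unit quaternion [w, x, y, z].
In Python, from rig import * gives the robot as it stands.
- The arm moves only by the tool apply_moves, never from a script. Its argument "steps" is one flat list of numbers, 4 for each row, row after row: the shift along the world's x, y, z in cm, then the turn about the world's z in degrees. A call has 1 to 8 rows; each row is the pose to reach, as a shift and turn from the pose commanded when the call began; what a row does not reach only later rows make up. A row lasts 1/12 s, in which the tool goes at most 41.7 mm and 7.16 degrees, less where a joint would pass 70% of its speed; a pose out of reach is approached as far as the arm can. A call with a gripper value outside its range is refused whole. "jaw" is the closure in counts, from 0 (fully open) to 255 (shut), set as the call begins (left out, the last holds). The fingers move at their own pace and stop on an object; "newtons" is the grip in N (left out, the last holds). Time passes only in rows, so rows that repeat a pose let the fingers close. It gives the time, the measured TCP pose, the force, the opening and the grip force at its end, in the units of the state.
- get_state(): the state, without advancing time (a new reading comes with each control period).
- get_image(name): name is "side" or "top"; returns the picture (420x560x3 uint8, red, green, blue); there is no depth.
- calibration(name): a dict with "fx", "fy", "cx", "cy" (pixels), "k1" (the pictures are not rectified: a ray, as slopes to the right and down, at radius r is drawn at 1 + k1 r^2 times it, then the intrinsics apply), "xyz" and "rotation" of the camera in the world. Camera axes: x right, y up, looking along -z (the intrinsics and any distortion apply to the point x, -y, -z); pixel columns grow to the right and rows downward; lengths in m; the calibration is good to about 2 mm. A picture is of the moment at which its call begins. calibration takes no time and is no camera call.
- sign_off(): hands the job in; it is judged then, once.
The state is a dict: "clock": time; "qpos": joint angles; "qd": joint speeds; "effort": joint torques, N m; "position": TCP position; "ee_rot": TCP orientation; "contact_force": force on the tool from outside, world axes, zero at the start; "moment": the same for the moment, N m; "width": finger opening in m; "gripper_force": force on a finger pad.
Only numpy, scipy, OpenCV 4.12 (cv2) and the standard library are available. Lean on these libraries where they do the work, as an engineer would, in place of code of your own. Each camera call takes 0.05 s, during which the arm holds its last target. There are 200 camera calls.

## Working session

There is one attempt and no reset: what is moved stays moved. The work goes in short steps, Python scripts to look and compute and a tool call to move; the robot and the scene stay as the last step left them, time stands still between calls to the robot, and variables do not carry over. Pictures are saved under pics/ and viewed, at most 10 in all, crops included, and the job is handed in when it is done.

Besides the shell and the picture viewer there is one more tool, called after ">>>" as name(argument=value, ...) on one line, values as JSON. apply_moves: Moves the arm, as the interface text tells. Its arguments: {"type":"object","properties":{"steps":{"type":"array","items":{"type":"number"}},"jaw":{"type":"number"},"newtons":{"type":"number"}},"required":["steps"]}

```bash
mkdir -p pics; ls
cat > h.py <<'E'
from rig import *
import numpy as np, cv2
def ray(name,u,v):
    c=calibration(name); R=np.array(c["rotation"],float)
    if R.shape!=(3,3):
        w,x,y,z=R; from scipy.spatial.transform import Rotation as Ro; R=Ro.from_quat([x,y,z,w]).as_matrix()
    a=(u-c["cx"])/c["fx"]; b=(v-c["cy"])/c["fy"]
    xd=np.array([a,b]); x=xd.copy()
    for _ in range(20): x=xd/(1+c["k1"]*(x@x))
    return np.array(c["xyz"],float), R@np.array([x[0],-x[1],-1.0])
def onz(name,u,v,z):
    o,d=ray(name,u,v); return o+d*(z-o[2])/d[2]
def px(name,p):
    c=calibration(name); R=np.array(c["rotation"],float)
    if R.shape!=(3,3):
        w,x,y,z=R; from scipy.spatial.transform import Rotation as Ro; R=Ro.from_quat([x,y,z,w]).as_matrix()
    q=R.T@(np.array(p,float)-np.array(c["xyz"])); s=np.array([q[0],-q[1]])/-q[2]
    s=s*(1+c["k1"]*(s@s)); return s*[c["fx"],c["fy"]]+[c["cx"],c["cy"]]
def save(name,fn,crop=None,scale=1):
    im=get_image(name)[:,:,::-1]; cv2.imwrite("pics/raw_"+fn,im)
    if crop: x0,y0,x1,y1=crop; im=im[y0:y1,x0:x1]
    if scale!=1: im=cv2.resize(im,None,fx=scale,fy=scale,interpolation=cv2.INTER_CUBIC)
    cv2.imwrite("pics/"+fn,im)
E
python3 - <<'E'
from h import *
save("side","s0.png"); save("top","t0.png")
for n in ("side","top"): print(calibration(n))
print(get_state())
E
```

```text
pics
{'fx': 470.5144597453289, 'fy': 470.5144597453289, 'cx': 286.9444450495864, 'cy': 202.21578650943596, 'k1': -0.12157646417151381, 'xyz': array([ 0.53558833, -0.99325061,  0.72140335]), 'rotation': array([ 0.87767437,  0.47783107, -0.02430804, -0.02782585])}
{'fx': 531.4113448059438, 'fy': 531.4113448059438, 'cx': 268.0175489301647, 'cy': 219.01227614089566, 'k1': 0.01896802136037011, 'xyz': array([0.48547971, 0.00544232, 1.82328631]), 'rotation': array([ 0.70802937,  0.02154543, -0.01818766, -0.70561988])}
{'clock': 0.1, 'qpos': array([ 1.05399100e+00,  2.76513052e-01,  1.50599658e+00,  2.01867298e-05,
        1.36071064e+00, -1.21030534e-01]), 'qd': array([ 6.64083092e-05, -2.12959933e-03, -1.86737024e-03,  1.53754478e-03,
        1.16300758e-03,  1.86098880e-03]), 'effort': array([ 2.60475041e-03, -4.17698550e+01, -2.46405029e+01,  1.01016079e-05,
        5.80936525e-03,  1.51847166e-05]), 'position': array([0.22145644, 0.53013384, 0.23054085]), 'ee_rot': array([-2.64533271e-04,  1.96600404e-01,  9.80483360e-01, -7.69678847e-04]), 'contact_force': array([-0.51411167,  0.04420911, -0.325741  ]), 'moment': array([ 0.0443662 , -0.04160874, -0.02313949]), 'gripper_force': 0.0, 'width': 0.08562495115547632}
```

View pics/s0.png

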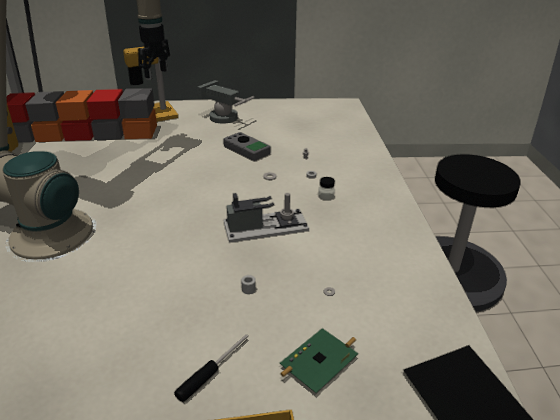

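View pics/t0.png

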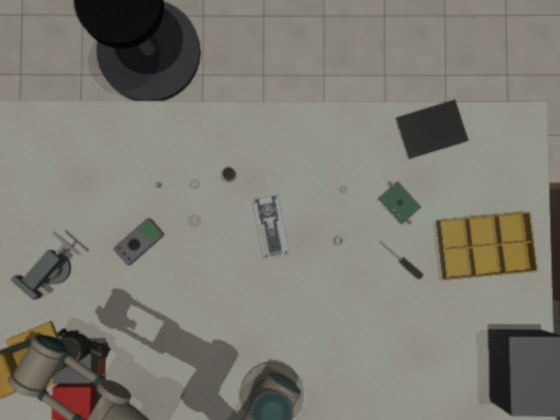

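Run:
```python
from h import *
t=cv2.imread("pics/raw_t0.png"); s=cv2.imread("pics/raw_s0.png")
f=lambda im,x,y,w,h,k: cv2.resize(im[y:y+h,x:x+w],None,fx=k,fy=k,interpolation=cv2.INTER_CUBIC)
a=f(t,235,190,70,75,5)          # 350x375 stand top (k5)
b=f(s,215,185,100,60,4)         # 400x240 stand side
c=f(t,180,170,30,60,6)  # 180x360
d=f(t,325,180,30,70,5)  # 150x350
e=f(s,235,265,110,40,3.5)
g=f(s,255,160,80,45,4)
W=np.zeros((600,800,3),np.uint8)
def put(im,x,y): 
    h=min(im.shape[0],600-y);w=min(im.shape[1],800-x);W[y:y+h,x:x+w]=im[:h,:w]
put(a,0,0);put(b,360,0);put(g,360,245);put(e,360,430);put(c[:220],0,380);put(d,690,245)
cv2.imwrite("pics/c0.png",W)
for (u,v) in [(195,221),(195,184),(338,240),(343,189),(270,226),(229,174)]: print("top",u,v,onz("top",u,v,0.0).round(4))
for (u,v) in [(270,176),(311,175),(248,284),(329,292),(327,188)]: print("side",u,v,onz("side",u,v,0.0).round(4))
```

```text
top 195 221 [0.5804 0.2652 0.    ]
top 195 184 [0.7082 0.2666 0.    ]
top 338 240 [ 0.5168 -0.2257  0.    ]
top 343 189 [ 0.6924 -0.2436  0.    ]
top 270 226 [0.564  0.0074 0.    ]
top 229 174 [0.7433 0.1496 0.    ]
side 270 176 [0.5861 0.2726 0.    ]
side 311 175 [0.7139 0.2733 0.    ]
side 248 284 [ 0.5166 -0.2106  0.    ]
side 329 292 [ 0.6938 -0.2461  0.    ]
side 327 188 [0.7526 0.1932 0.    ]
```

View pics/c0.png

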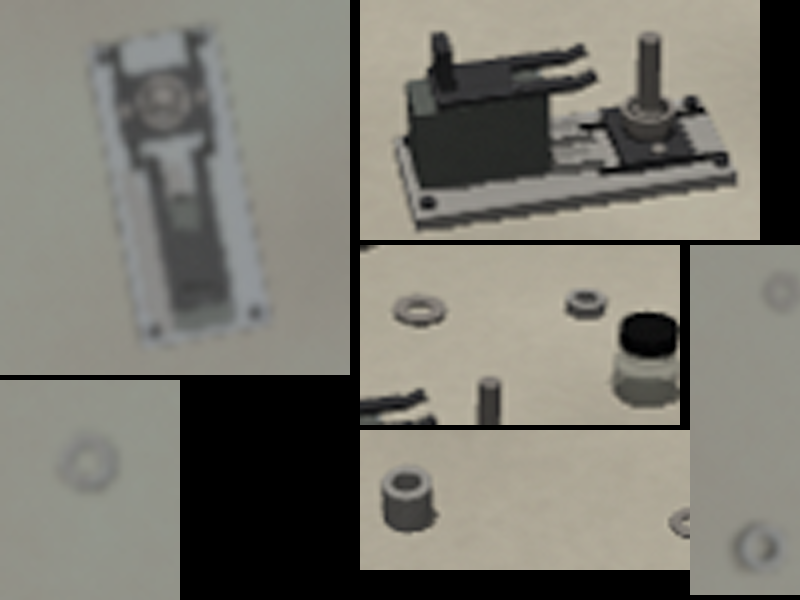

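Run:
```python
from h import *
t=cv2.imread("pics/raw_t0.png"); s=cv2.imread("pics/raw_s0.png")
def blob(im,x,y,w,h,k,mode,thr=None):
    c=im[y:y+h,x:x+w].astype(np.float32)
    bg=np.median(c.reshape(-1,3)[ [i for i in range(w*h) if (i//w in(0,1,h-1,h-2)) or (i%w in(0,1,w-1,w-2))] ],0)
    d=np.abs(c-bg).sum(2) if mode=="abs" else np.abs((c[:,:,2]-c[:,:,0])-(bg[2]-bg[0]))
    d=cv2.resize(d,None,fx=k,fy=k,interpolation=cv2.INTER_CUBIC)
    thr=thr or 0.4*d.max(); m=(d>thr).astype(np.uint8)
    cs,_=cv2.findContours(m,cv2.RETR_EXTERNAL,cv2.CHAIN_APPROX_NONE); q=max(cs,key=cv2.contourArea)
    q=cv2.convexHull(q)[:,0].astype(float); q=(q+0.5)/k-0.5+[x,y]
    return q,d.max()
def rep(n,q,z):
    q=q.astype(np.float32); r=cv2.minAreaRect(q); e=cv2.fitEllipse(q) if len(q)>5 else None
    P=np.array([onz(n,*p,z) for p in q])[:,:2]
    c2=cv2.minEnclosingCircle(P.astype(np.float32)); print(n,"rect",np.round(r[0],2),np.round(r[1],2),"circ",np.round(c2[0],4),round(c2[1],4),"mid",((P.min(0)+P.max(0))/2).round(4),(P.max(0)-P.min(0)).round(4))
for th in (15,25):
    print(th)
    q,m=blob(t,183,209,25,25,8,"abs",th);print(m); rep("top",q,0.003)
    q,m=blob(s,258,168,24,16,8,"abs",th+10);print(m); rep("side",q,0.003)
    q,m=blob(t,326,228,25,25,8,"abs",th);print(m); rep("top",q,0.03)
    q,m=blob(s,238,272,24,26,8,"abs",th+10);print(m,q.min(0),q.max(0)); rep("side",q,0.015)
for th in (8,12,16):
    q,m=blob(t,240,190,60,75,8,"rb",th); r=cv2.minAreaRect(q.astype(np.float32)); B=cv2.boxPoints(r)
    W=np.array([onz("top",*p,0.012) for p in B])[:,:2]; print("stand",th,m,np.round(B,1).tolist()); print(W.round(4).tolist(),[round(float(np.linalg.norm(W[i]-W[i-1])),4) for i in range(4)],W.mean(0).round(4))
q=cv2.cvtColor(s,cv2.COLOR_BGR2GRAY)
print(q[188:222:2,280:298])
```

```text
15
51.394753
top rect [193.95 220.8 ] [13.87 14.04] circ [0.581  0.2685] 0.025 mid [0.5815 0.2691] [0.0477 0.0486]
334.87497
side rect [269.41 176.2 ] [14.77  9.6 ] circ [0.584  0.2676] 0.0307 mid [0.5842 0.2676] [0.0462 0.0609]
150.13228
top rect [337.75 239.94] [11.5  12.12] circ [ 0.5146 -0.2226] 0.0224 mid [ 0.5165 -0.2211] [0.0388 0.0409]
359.80325 [240.0625 274.0625] [257.6875 294.6875]
side rect [248.03 284.38] [20.57 17.15] circ [ 0.5171 -0.2272] 0.0332 mid [ 0.5187 -0.2272] [0.0383 0.0661]
25
51.394753
top rect [193.88 220.69] [13.   13.12] circ [0.5813 0.2683] 0.0234 mid [0.5813 0.2686] [0.0447 0.0452]
334.87497
side rect [269.41 176.23] [14.54  9.32] circ [0.5845 0.2671] 0.0296 mid [0.5842 0.2671] [0.0455 0.0586]
150.13228
top rect [337.1  240.31] [10.14 10.9 ] circ [ 0.5161 -0.219 ] 0.0197 mid [ 0.5165 -0.22  ] [0.0371 0.0362]
359.80325 [240.0625 274.4375] [257.5625 294.5625]
side rect [248.04 284.57] [20.09 16.83] circ [ 0.5174 -0.2277] 0.0324 mid [ 0.5186 -0.2277] [0.038  0.0645]
stand 8 19.609035 [[251.3000030517578, 198.6999969482422], [278.29998779296875, 193.8000030
[... 1366 characters left out ...]
170 170 171 171 170 169]
 [172 173 176 161 105  52  58  59  56  67 144 175 170 169 169 168 168 167]
 [173 173 176 162 105  53  58  58  56  66 141 171 168 169 170 170 169 169]
 [175 172 168 146  94  54  58  58  55  65 139 172 170 173 172 169 157 150]
 [161 139  94  62  59  56  58  58  57  53  43  79 129 155 164 125  59  40]
 [ 99 108  74  96  97  76  72  69  68  69  55  47 107 117 100 105  78  29]
 [ 48  60 104 111 107 101  92  94  96  87 109 108  70  49  52  91 108 105]
 [ 46  49  57  60  59  57  57  58  59  59  59  55  44  47  51  75 129 151]
 [ 54  40  39  50  57  59  57  58  57  56  54  40  27  31  47  50  74 129]
 [ 58  57  58  47  36  36  41  42  51  61  52  40  49  56  55  53  51  75]]
```

>>> apply_moves(steps=[10,-25,-3.5,-20,10,-25,-3.5,-20,10,-25,-3.5,-20,10,-25,-3.5,-20,10,-25,-3.5,-20,10,-25,-3.5,-20,10,-25,-3.5,-20,10,-25,-3.5,-20], jaw=0, newtons=20)

```text
clock: 0.77
position: [0.3219, 0.2765, 0.1954]
ee_rot: [0.0, 0.366, 0.931, -0.002]
contact_force: [0.6, -0.4, -0.3]
width: 0.0853
gripper_force: 0.0
```

>>> apply_moves(steps=[10,-25,-3.5,-20,10,-25,-3.5,-20,10,-25,-3.5,-20,10,-25,-3.5,-20,10,-25,-3.5,-20,10,-25,-3.5,-20,10,-25,-3.5,-20,10,-25,-3.5,-20])

```text
clock: 1.43
position: [0.4238, 0.0275, 0.1608]
ee_rot: [0.001, 0.522, 0.853, -0.0]
contact_force: [0.6, 0.6, 0.4]
width: 0.0851
gripper_force: 0.0
```

>>> apply_moves(steps=[9.5,-25.4,-4,-16.8,9.5,-25.4,-4,-16.8,9.5,-25.4,-4,-16.8,9.5,-25.4,-4,-16.8,9.5,-25.4,-4,-16.8,9.5,-25.4,-4,-16.8,9.5,-25.4,-4,-16.8,9.5,-25.4,-4,-16.8])

```text
clock: 2.1
position: [0.5195, -0.227, 0.1203]
ee_rot: [0.001, 0.64, 0.768, -0.0]
contact_force: [0.4, 0.0, 0.7]
width: 0.0856
gripper_force: 0.0
```

Run:
```python
from h import *
save("side","s1.png",(180,200,340,320),4); s=get_state(); print(s["position"],s["ee_rot"],s["qpos"],s["contact_force"])
```

```text
[ 0.51798376 -0.22418415  0.12040106] [-3.82191564e-04  6.40066991e-01  7.68318951e-01  3.01112308e-04] [-5.32198008e-01  3.43983850e-01  1.69724141e+00  8.05098299e-04
  1.10102449e+00 -7.14187920e-01] [-1.01286272  0.67501159 -0.02458945]
```

View pics/s1.png

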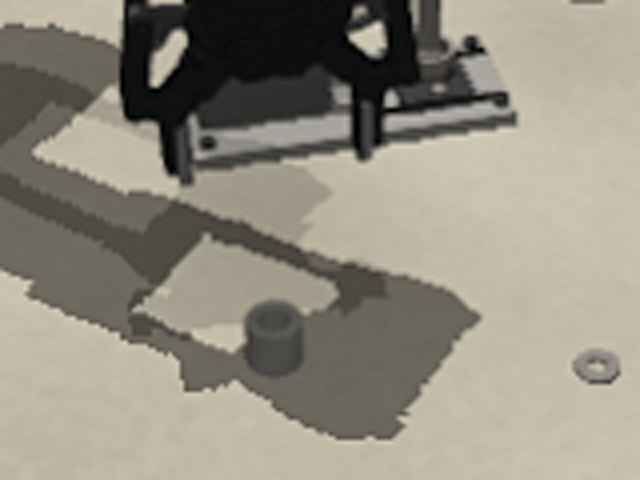

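>>> apply_moves(steps=[0,0,-4,0,0,0,-8,0,0,0,-10,0,0,0,-11,0,0,0,-11.5,0,0,0,-11.5,0,0,0,-11.5,0])

```text
clock: 2.73
position: [0.5178, -0.2232, 0.0076]
ee_rot: [0.001, 0.639, 0.769, 0.0]
contact_force: [0.4, -0.2, -0.1]
width: 0.0852
gripper_force: 0.0
```

>>> apply_moves(steps=[0,0,0,0,0,0,0,0,0,0,0,0,0,0,0,0,0,0,0,0,0,0,0,0,0,0,0,0,0,0,0,0], jaw=160)

```text
clock: 3.4
position: [0.5169, -0.2236, 0.0069]
ee_rot: [0.0, 0.639, 0.769, 0.0]
contact_force: [-1.1, 0.9, 5.7]
width: 0.0319
gripper_force: 4.7
```

>>> apply_moves(steps=[0,0,0,0,0,0,0,0,0,0,0,0,0,0,0,6,0,0,0,13,0,0,0,20,0,0,0,27,0,0,0,34], jaw=30)

```text
clock: 4.07
position: [0.5166, -0.2233, 0.006]
ee_rot: [-0.0, 0.384, 0.923, 0.0]
contact_force: [-0.3, 0.5, 0.0]
width: 0.0753
gripper_force: 0.0
```

>>> apply_moves(steps=[0,0,0,7,0,0,0,14,0,0,0,21,0,0,0,28,0,0,0,35,0,0,0,42,0,0,0,49,0,0,0,56])

```text
clock: 4.73
position: [0.5165, -0.2233, 0.0059]
ee_rot: [-0.0, -0.095, 0.996, 0.0]
contact_force: [0.1, 0.1, -0.2]
width: 0.0753
gripper_force: 0.0
```

>>> apply_moves(steps=[0,0,0,0,0,0,0,0,0,0,0,0,0,0,0,0,0,0,0,0,0,0,0,0,0,0,0,0,0,0,0,0], jaw=170, newtons=25)

```text
clock: 5.4
position: [0.5169, -0.2235, 0.0064]
ee_rot: [0.0, -0.092, 0.996, -0.0]
contact_force: [0.2, -0.2, 0.8]
width: 0.0308
gripper_force: 24.9
```

>>> apply_moves(steps=[0,0,2,0,0,0,6,0,0,0,10,0,0,0,12,0,0,0,12,0])

```text
clock: 5.82
position: [0.5197, -0.225, 0.1316]
ee_rot: [0.004, -0.092, 0.996, -0.003]
contact_force: [0.1, 0.1, 0.0]
width: 0.0306
gripper_force: 25.0
```

Run:
```python
from h import *
t=cv2.imread("pics/raw_t0.png")
th=np.radians(10.5); e=np.array([np.cos(th),np.sin(th)]); n=np.array([-e[1],e[0]]); O=np.array([.6203,.0165])
print("shaft_top px side",px("side",[*O,.094]),px("top",[*O,.094]),px("top",[*O,.04]))
for u,v in [(286.94,197),(286.75,206)]:
    o,d=ray("side",u,v); s=((O-o[:2])@n)/(d[:2]@n); p=o+s*d; print("side",p,(p[:2]-O)@e)
g=cv2.cvtColor(t,cv2.COLOR_BGR2GRAY); print(g[200:220,256:280])
for z in (.04,.094): p=onz("top",267.6,210,z); print(p,(p[:2]-O)@e,(p[:2]-O)@n)
```

```text
shaft_top px side [287.58271249 193.46236127] [267.23998493 207.52164726] [267.33807386 208.76970094]
side [0.61881505 0.01622478 0.08362736] -0.0015102386895319072
side [0.61876508 0.01621552 0.05624123] -0.0015610634740820019
[[ 91  74  87 124 145 149 150 149 150 150 150 149 150 150 147 133 101  79
  105 134 145 146 140 138]
 [ 80  72  82 121 144 149 149 149 150 149 149 149 148 146 145 135 109  80
   95 128 145 148 142 142]
 [ 96  86  83 117 143 149 149 148 146 146 145 143 139 133 129 124 104  78
   83 114 139 147 146 145]
 [124 106  84 108 135 143 143 140 133 129 126 123 115 104 100  97  88  75
   78 101 130 146 147 142]
 [138 116  82  90 113 122 123 115 107 104 102  98  95  88  81  78  75  74
   75  92 124 144 146 138]
 [140 114  81  74  83  90  89  88  90 101 107 108 106 101  91  81  74  71
   74  90 123 144 146 136]
 [140 116  84  71  72  73  75  82  95 106 112 113 110 109 106  95  80  74
   76  91 122 143 147 139]
 [143 122  88  71  70  72  76  87  94 102 111 114 110 105 105 101  87  78
   84  96 118 139 147 145]
 [145 123  88  72  70  73  84  92  91 103 118 126 122 109  98 10
[... 609 characters left out ...]
75  74
   74  75  78  99 129 145]
 [146 145 123  88  73  72  71  71  78  89  97 104 102  96  86  79  76  78
   81  79  77  98 129 145]
 [146 145 127  96  77  72  72  73  73  76  79  84  87  90  90  90  92  98
  104  96  79 100 130 147]
 [146 146 135 109  81  73  74  79  85  88  91  94 100 113 120 122 124 126
  127 110  81  97 129 146]
 [142 147 141 120  88  70  78  97 113 120 123 125 130 137 143 144 142 139
  129 104  74  89 124 144]
 [138 146 146 133 103  74  85 114 131 138 142 144 145 147 149 148 138 124
  107  84  66  83 121 144]]
[0.61615274 0.01560381 0.04      ] -0.004241127169145443 -0.00012540949683123868
[0.61219581 0.0152961  0.094     ] -0.008187874822601004 0.00029313509360963836
```

>>> apply_moves(steps=[1.5,3.5,0,0,3,7,0,0,4.5,10.5,0,0,6,14,0,0,7.5,18,0,0,9,21.5,0,0,9.9,23.8,0,0,9.9,23.8,0,0])

```text
clock: 6.48
position: [0.6165, 0.0198, 0.1246]
ee_rot: [-0.0, -0.094, 0.996, 0.002]
contact_force: [0.4, -1.6, -0.3]
width: 0.0308
gripper_force: 25.1
```

>>> apply_moves(steps=[0,0,-0.5,0,0,0,-1,0,0,0,-1.5,0,0,0,-1.9,0,0,0,-1.9,0,0,0,-1.9,0])

```text
clock: 6.98
position: [0.6152, 0.0137, 0.1068]
ee_rot: [-0.001, -0.091, 0.996, 0.0]
contact_force: [-0.8, 1.2, -0.5]
width: 0.0306
gripper_force: 25.1
```

Run:
```python
from h import *
save("side","s2.png",(230,150,330,250),6); s=get_state(); print(s["position"],s["ee_rot"],s["contact_force"],s["moment"])
```

```text
[0.6155672  0.01376856 0.10724103] [-9.63782846e-05 -9.10701286e-02  9.95844476e-01  4.41047014e-05] [-0.20849283  0.19103947 -0.58752481] [ 3.40613654e-05  4.18537927e-03 -3.48530192e-02]
```

View pics/s2.png

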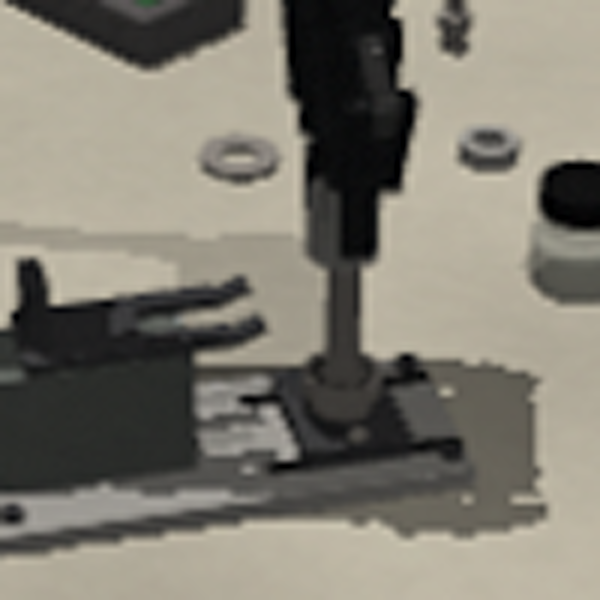

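>>> apply_moves(steps=[0.1,0.1,-0.3,0,0.1,0.1,-0.5,0,0.1,0.1,-0.6,0,0.1,0.1,-0.7,0,0.1,0.1,-0.8,0,0.1,0.1,-0.8,0])

```text
clock: 7.53
position: [0.6166, 0.0157, 0.0991]
ee_rot: [-0.0, -0.092, 0.996, 0.0]
contact_force: [-0.1, -0.9, -0.6]
width: 0.0308
gripper_force: 25.1
```

>>> apply_moves(steps=[0,0,-0.1,0,0,0,-0.2,0,0,0,-0.3,0,0,0,-0.3,0])

```text
clock: 7.87
position: [0.6166, 0.0156, 0.0961]
ee_rot: [-0.0, -0.092, 0.996, 0.0]
contact_force: [-0.1, 1.1, 0.7]
width: 0.0308
gripper_force: 25.1
```

>>> apply_moves(steps=[0,0,-0.1,0,0,0,-0.2,0,0,0,-0.3,0,0,0,-0.3,0])

```text
clock: 8.2
position: [0.6165, 0.0156, 0.0931]
ee_rot: [-0.0, -0.092, 0.996, 0.0]
contact_force: [-0.4, -0.3, -1.1]
width: 0.0308
gripper_force: 25.1
```

>>> apply_moves(steps=[0,0,-0.3,0,0,0,-0.6,0,0,0,-0.9,0,0,0,-1.2,0,0,0,-1.5,0,0,0,-1.5,0])

```text
clock: 8.7
position: [0.6161, 0.0156, 0.0774]
ee_rot: [-0.001, -0.092, 0.996, 0.0]
contact_force: [0.1, 0.6, -1.0]
width: 0.0304
gripper_force: 25.1
```

Run:
```python
from h import *
save("side","s3.png",(230,150,330,250),4); s=get_state(); print(s["position"],s["contact_force"],s["moment"])
```

```text
[0.61635689 0.01562012 0.07777644] [-0.78257647  0.17424368 -0.42187197] [0.00261703 0.01656666 0.04622515]
```

View pics/s3.png

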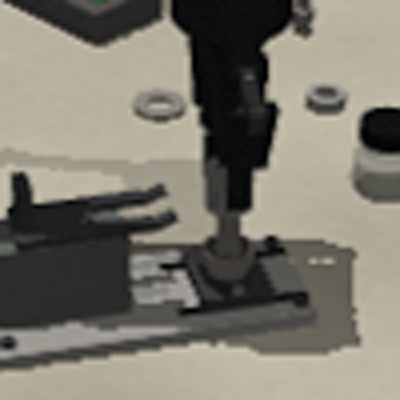

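>>> apply_moves(steps=[0,0,-0.6,0,0,0,-1.2,0,0,0,-1.8,0,0,0,-2.4,0,0,0,-2.8,0,0,0,-2.9,0,0,0,-2.9,0,0,0,-2.9,0])

```text
clock: 9.42
position: [0.6169, 0.0155, 0.0493]
ee_rot: [0.0, -0.092, 0.996, 0.0]
contact_force: [0.2, 0.5, -0.2]
width: 0.0305
gripper_force: 25.1
```

>>> apply_moves(steps=[0,0,-0.1,0,0,0,-0.2,0,0,0,-0.2,0,0,0,-0.2,0])

```text
clock: 9.75
position: [0.6168, 0.0156, 0.0474]
ee_rot: [0.0, -0.092, 0.996, 0.0]
contact_force: [-0.1, -0.8, -1.2]
width: 0.031
gripper_force: 25.1
```

>>> apply_moves(steps=[0,0,-0.1,0,0,0,-0.1,0,0,0,-0.1,0])

```text
clock: 10.0
position: [0.6169, 0.0156, 0.0465]
ee_rot: [0.0, -0.092, 0.996, 0.0]
contact_force: [0.2, -0.6, -0.1]
width: 0.0305
gripper_force: 25.2
```

>>> apply_moves(steps=[0,0,-0.1,0,0,0,-0.1,0,0,0,-0.1,0])

```text
clock: 10.25
position: [0.6169, 0.0156, 0.0457]
ee_rot: [0.0, -0.092, 0.996, -0.0]
contact_force: [-0.0, -0.4, 2.7]
width: 0.0305
gripper_force: 25.4
```

>>> apply_moves(steps=[0,0,0,0,0,0,0,0,0,0,0,0,0,0,0,0,0,0,0,0], jaw=60)

```text
clock: 10.67
position: [0.6166, 0.0156, 0.0451]
ee_rot: [-0.0, -0.092, 0.996, 0.0]
contact_force: [0.1, -0.7, -0.1]
width: 0.065
gripper_force: 0.0
```

>>> apply_moves(steps=[0,0,1,0,0,0,4,0,0,0,8,0,0,0,9,0,0,0,9,0,0,0,9,0])

```text
clock: 11.17
position: [0.617, 0.0156, 0.1364]
ee_rot: [0.001, -0.092, 0.996, -0.0]
contact_force: [-0.8, 0.4, -0.4]
width: 0.0654
gripper_force: 0.0
```

Run:
```python
from h import *
save("side","s4.png",(230,150,330,250),4); s=get_state(); print(s["position"],s["contact_force"],s["moment"],s["width"])
```

```text
[0.61599999 0.01562544 0.1349597 ] [-0.26428182 -0.51966012  0.02708215] [0.01463089 0.02919079 0.00127333] 0.06524980146492709
```

View pics/s4.png

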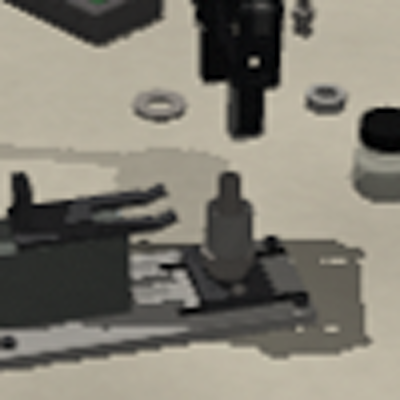

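>>> apply_moves(steps=[-0.4,3.5,0,-7,-0.9,7,0,-14,-1.4,10.5,0,-21,-1.9,14,0,-28,-2.4,17.5,0,-35,-3,21,0,-42,-3.5,24.5,0,-49,-3.5,25.2,0,-56])

```text
clock: 11.88
position: [0.5789, 0.2726, 0.1329]
ee_rot: [-0.003, 0.388, 0.922, 0.0]
contact_force: [0.4, -0.2, -0.2]
width: 0.0654
gripper_force: 0.0
```

>>> apply_moves(steps=[0,0,-3,-7,0,0,-6,-14,0,0,-9,-21,0,0,-10.5,-28,0,0,-11.5,-34,0,0,-11.5,-34,0,0,-11.5,-34,0,0,-11.5,-34])

```text
clock: 12.55
position: [0.5816, 0.2675, 0.0201]
ee_rot: [-0.0, 0.638, 0.77, -0.0]
contact_force: [-0.5, 0.3, 0.0]
width: 0.0653
gripper_force: 0.0
```

Run:
```python
from h import *
a=get_image("side")[:,:,::-1]; b=get_image("top")[:,:,::-1]
f=lambda im,x,y,w,h,k: cv2.resize(im[y:y+h,x:x+w],None,fx=k,fy=k,interpolation=cv2.INTER_CUBIC)
cv2.imwrite("pics/c1.png",np.hstack([f(a,240,150,60,50,6),f(b,165,195,60,50,6)])); s=get_state(); print(s["position"],s["ee_rot"],s["contact_force"],s["width"],s["clock"])
```

```text
[0.58226379 0.26772602 0.02109019] [4.03629934e-04 6.38769088e-01 7.69398124e-01 6.44980348e-04] [ 0.23349902 -0.30968273 -0.22635448] 0.06506188657483812 12.65
```

View pics/c1.png

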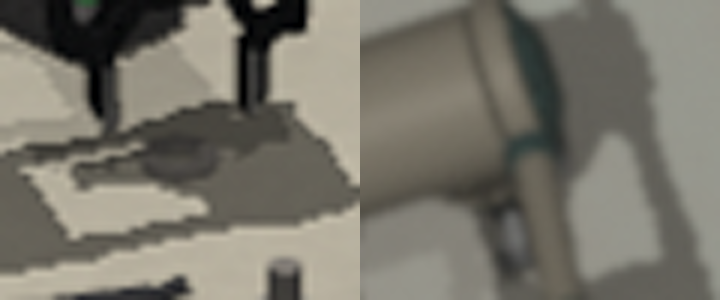

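>>> apply_moves(steps=[0,0,-0.8,0,0,0,-1.5,0,0,0,-2,0,0,0,-2.2,0,0,0,-2.2,0,0,0,-2.2,0])

```text
clock: 13.15
position: [0.5816, 0.2675, -0.002]
ee_rot: [-0.0, 0.639, 0.769, -0.0]
contact_force: [-0.5, -0.4, -0.3]
width: 0.0651
gripper_force: 0.0
```

>>> apply_moves(steps=[0,0,0,0,0,0,0,0,0,0,0,0,0,0,0,0,0,0,0,0,0,0,0,0], jaw=140, newtons=20)

```text
clock: 13.65
position: [0.582, 0.2677, -0.0011]
ee_rot: [0.0, 0.639, 0.769, 0.0]
contact_force: [-0.9, 0.3, 4.1]
width: 0.041
gripper_force: 20.3
```

>>> apply_moves(steps=[0,0,0,0,0,0,0,0,0,0,0,6,0,0,0,13,0,0,0,20,0,0,0,27,0,0,0,34,0,0,0,41], jaw=60)

```text
clock: 14.32
position: [0.5814, 0.2675, -0.0022]
ee_rot: [-0.0, 0.327, 0.945, -0.0]
contact_force: [0.1, 0.5, 0.3]
width: 0.0652
gripper_force: 0.0
```

>>> apply_moves(steps=[0,0,0,7,0,0,0,14,0,0,0,21,0,0,0,28,0,0,0,35,0,0,0,42,0,0,0,49,0,0,0,49])

```text
clock: 14.98
position: [0.5814, 0.2675, -0.0021]
ee_rot: [-0.0, -0.093, 0.996, -0.0]
contact_force: [0.3, 0.1, 0.2]
width: 0.0651
gripper_force: 0.0
```

>>> apply_moves(steps=[0,0,0,0,0,0,0,0,0,0,0,0,0,0,0,0,0,0,0,0,0,0,0,0], jaw=150, newtons=30)

```text
clock: 15.48
position: [0.5821, 0.2677, -0.0013]
ee_rot: [0.0, -0.091, 0.996, 0.0]
contact_force: [-0.1, -0.3, 3.0]
width: 0.0398
gripper_force: 32.3
```

>>> apply_moves(steps=[0,0,1,0,0,0,4,0,0,0,8,0,0,0,11.5,0,0,0,11.5,0,0,0,11.5,0])

```text
clock: 15.98
position: [0.5832, 0.2681, 0.1164]
ee_rot: [0.003, -0.092, 0.996, 0.001]
contact_force: [-0.4, -0.3, -1.4]
width: 0.0398
gripper_force: 30.5
```

>>> apply_moves(steps=[0.4,-3.5,0,0,0.9,-7,0,0,1.4,-10.5,0,0,1.9,-14,0,0,2.4,-17.5,0,0,3,-21,0,0,3.5,-24.5,0,0,3.5,-25.2,0,0])

```text
clock: 16.65
position: [0.6165, 0.0101, 0.1116]
ee_rot: [-0.001, -0.09, 0.996, -0.001]
contact_force: [-0.2, 0.4, -1.6]
width: 0.0399
gripper_force: 30.5
```

>>> apply_moves(steps=[0,0,0,0,0,0,-0.5,0,0,0,-1,0,0,0,-1.3,0,0,0,-1.5,0,0,0,-1.5,0,0,0,-1.5,0])

```text
clock: 17.23
position: [0.6165, 0.0165, 0.0981]
ee_rot: [-0.0, -0.092, 0.996, 0.0]
contact_force: [-0.2, -0.1, 0.0]
width: 0.0399
gripper_force: 30.6
```

Run:
```python
from h import *
save("side","s5.png",(255,165,320,225),10); s=get_state(); print(s["position"],s["contact_force"],s["moment"],s["width"])
```

```text
[0.61673046 0.01625367 0.09835539] [-0.01217516  0.38619772 -0.25201563] [ 0.03965083 -0.00315311 -0.00239383] 0.03957010876679895
```

View pics/s5.png

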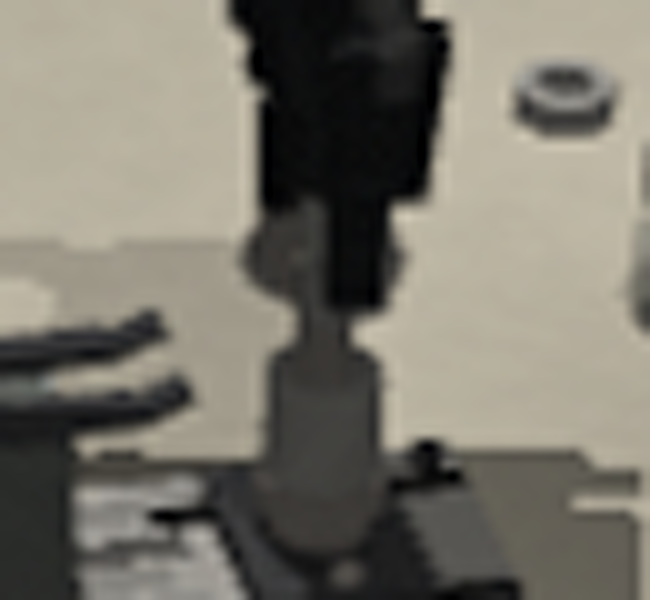

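>>> apply_moves(steps=[0,0,-0.2,0,0,0,-0.4,0,0,0,-0.6,0,0,0,-0.7,0,0,0,-0.7,0])

```text
clock: 17.7
position: [0.6165, 0.0155, 0.091]
ee_rot: [-0.0, -0.092, 0.996, 0.0]
contact_force: [0.5, -0.3, -0.0]
width: 0.0396
gripper_force: 30.6
```

>>> apply_moves(steps=[0,0,-0.1,0,0,0,-0.2,0,0,0,-0.3,0,0,0,-0.3,0])

```text
clock: 18.03
position: [0.6166, 0.0155, 0.0881]
ee_rot: [-0.0, -0.092, 0.996, 0.0]
contact_force: [-0.8, 0.2, -1.1]
width: 0.0393
gripper_force: 30.6
```

>>> apply_moves(steps=[0,0,-0.2,0,0,0,-0.4,0,0,0,-0.5,0,0,0,-0.5,0])

```text
clock: 18.37
position: [0.6164, 0.0156, 0.0829]
ee_rot: [-0.0, -0.092, 0.996, 0.0]
contact_force: [-0.1, -0.4, 0.1]
width: 0.0395
gripper_force: 30.6
```

>>> apply_moves(steps=[0,0,-0.3,0,0,0,-0.6,0,0,0,-0.9,0,0,0,-1.1,0,0,0,-1.1,0,0,0,-1.1,0])

```text
clock: 18.87
position: [0.6165, 0.0156, 0.0721]
ee_rot: [-0.0, -0.092, 0.996, 0.0]
contact_force: [-0.1, 0.3, 0.6]
width: 0.0398
gripper_force: 30.6
```

>>> apply_moves(steps=[0,0,-0.1,0,0,0,-0.2,0,0,0,-0.2,0,0,0,-0.2,0])

```text
clock: 19.2
position: [0.6167, 0.0156, 0.0703]
ee_rot: [-0.0, -0.092, 0.996, 0.0]
contact_force: [0.0, -0.2, -0.5]
width: 0.04
gripper_force: 30.6
```

>>> apply_moves(steps=[0,0,-0.1,0,0,0,-0.2,0,0,0,-0.2,0,0,0,-0.2,0])

```text
clock: 19.53
position: [0.6169, 0.0156, 0.0686]
ee_rot: [0.0, -0.092, 0.996, 0.0]
contact_force: [0.3, 0.1, 1.2]
width: 0.0401
gripper_force: 30.7
```

>>> apply_moves(steps=[0,0,-0.1,0,0,0,-0.1,0,0,0,-0.1,0])

```text
clock: 19.78
position: [0.6169, 0.0156, 0.0676]
ee_rot: [0.0, -0.092, 0.996, -0.0]
contact_force: [-0.9, -0.1, 2.7]
width: 0.04
gripper_force: 30.8
```

>>> apply_moves(steps=[0,0,0,0,0,0,0,0,0,0,0,0,0,0,0,0,0,0,0,0], jaw=70)

```text
clock: 20.2
position: [0.6166, 0.0156, 0.0671]
ee_rot: [-0.0, -0.092, 0.996, 0.0]
contact_force: [0.2, -0.2, 0.2]
width: 0.0623
gripper_force: 0.0
```

>>> apply_moves(steps=[0,0,1,0,0,0,4,0,0,0,8,0,0,0,9,0,0,0,9,-7,-3,-0.5,9,-14,-6,-1,9,-21,-10,-1.8,9,-28])

```text
clock: 20.87
position: [0.5178, -0.0024, 0.1579]
ee_rot: [0.002, 0.155, 0.988, 0.0]
contact_force: [0.8, -0.0, 1.0]
width: 0.0616
gripper_force: 0.0
```

>>> apply_moves(steps=[-3,-0.6,0,-7,-3,-0.6,0,-14,-3,-0.6,0,-21,-3,-0.6,0,-28,-3,-0.6,0,-35,-3,-0.6,0,-42,-3,-0.6,0,-49,-3,-0.6,0,-56])

```text
clock: 21.53
position: [0.4869, -0.0085, 0.1581]
ee_rot: [0.001, 0.601, 0.8, 0.0]
contact_force: [-0.2, -0.4, 0.1]
width: 0.062
gripper_force: 0.0
```

Run:
```python
from h import *
a=get_image("side")[:,:,::-1]; b=get_image("top")[:,:,::-1]
f=lambda im,x,y,w,h,k: cv2.resize(im[y:y+h,x:x+w],None,fx=k,fy=k,interpolation=cv2.INTER_CUBIC)
cv2.imwrite("pics/c2.png",np.hstack([f(a,205,140,110,110,5),f(b,240,190,45,110,5)])); s=get_state(); print(s["position"],s["ee_rot"],s["contact_force"],s["width"],s["clock"])
s0=cv2.imread("pics/raw_s0.png")[185:212,225:245].mean(2).astype(int); print(s0[::2])
```

```text
[ 0.4868833  -0.00844855  0.15798962] [4.99845263e-04 5.98049559e-01 8.01458918e-01 2.78560648e-04] [ 0.59123595 -0.31164649  0.4725525 ] 0.06209307374902835 21.6333
[[166 166 165 166 166 166 167 168 168 168 169 170 169 169 168 168 167 166
  165 165]
 [167 167 167 167 167 167 168 169 168 168 168 168 168 168 169 169 169 169
  169 168]
 [168 168 168 166 167 165 165 165 167 168 167 168 168 168 169 170 171 171
  170 168]
 [171 171 170 170 169 169 170 172 171 170 169 169 168 168 168 169 168 168
  170 171]
 [169 170 171 169 169 170 172 145  97  86  68 121 165 170 170 168 168 169
  171 171]
 [168 168 168 168 169 171 176 138  51  54  53  62 129 169 169 167 168 169
  169 169]
 [169 168 168 169 170 171 175 140  50  40  52  46  76 143 173 170 169 169
  168 167]
 [170 170 169 170 170 171 173 145  70  17  22  21  40 134 177 168 164 162
  160 157]
 [166 166 166 166 167 169 164 118  32  20  23  24  23  39  49  48  49  49
   50  50]
 [168 169 168 169 169 169 127  39  33  21  24  25  25  43  56  56  55  54
   54  55]
 [164 142 108  98  91  86  76  57  46  29  24  25  25  25  44  57  56  56
   56  56]
 [155 111  77  90  89  91  92  70  43  47  30  29  31  31  45  54  55  55
   54  56]
 [169 132  57  91  90  89  91  86  69  57  59  58  56  53  52  51  51  53
   54  48]
 [166 131  35  73  92  91  91  94  77  39  21  23  24  25  28  32  31  32
   33  33]]
```

View pics/c2.png

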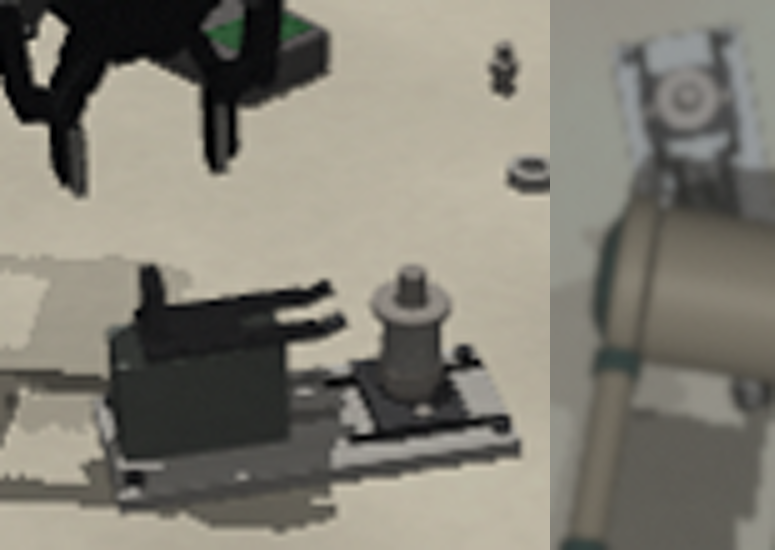

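>>> apply_moves(steps=[0,0,-2.5,-6,0,0,-4.5,-6,0,0,-6,-6,0,0,-6.8,-6,0,0,-7.1,-6,0,0,-7.1,-6,0,0,-7.1,-6])

```text
clock: 22.22
position: [0.4874, -0.0085, 0.087]
ee_rot: [0.001, 0.639, 0.769, 0.0]
contact_force: [0.4, 0.1, -0.5]
width: 0.0623
gripper_force: 0.0
```

>>> apply_moves(steps=[0,0,0,0,0,0,0,0,0,0,0,0,0,0,0,0,0,0,0,0,0,0,0,0,0,0,0,0,0,0,0,0], jaw=245, newtons=40)

```text
clock: 22.88
position: [0.4869, -0.0085, 0.0868]
ee_rot: [0.0, 0.639, 0.769, 0.0]
contact_force: [-1.0, -0.0, 6.2]
width: 0.009
gripper_force: 41.7
```

>>> apply_moves(steps=[0.49,0.09,0,0,0.98,0.18,0,0,1.48,0.27,0,0,1.97,0.36,0,0,2.46,0.46,0,0,2.95,0.55,0,0,2.95,0.55,0,0])

```text
clock: 23.47
position: [0.5164, -0.0028, 0.0868]
ee_rot: [-0.0, 0.639, 0.769, -0.0]
contact_force: [-1.5, 0.3, 5.9]
width: 0.0088
gripper_force: 41.8
```

>>> apply_moves(steps=[0.4,0.07,0,0,0.8,0.15,0,0,1.2,0.22,0,0,1.6,0.3,0,0,1.97,0.36,0,0,1.97,0.36,0,0])

```text
clock: 23.97
position: [0.5353, 0.0009, 0.0868]
ee_rot: [-0.001, 0.639, 0.769, -0.0]
contact_force: [-3.0, 2.2, 7.2]
width: 0.0091
gripper_force: 42.0
```

>>> apply_moves(steps=[0.4,0.07,0,0,0.8,0.15,0,0,1.2,0.22,0,0,1.6,0.3,0,0,1.77,0.33,0,0,1.77,0.33,0,0])

```text
clock: 24.47
position: [0.5528, 0.0043, 0.0868]
ee_rot: [-0.001, 0.639, 0.769, -0.0]
contact_force: [-3.1, 1.6, 6.6]
width: 0.009
gripper_force: 42.0
```

>>> apply_moves(steps=[0.1,0.02,0,0,0.2,0.04,0,0,0.2,0.04,0,0,0.2,0.04,0,0])

```text
clock: 24.8
position: [0.5544, 0.0046, 0.0868]
ee_rot: [-0.001, 0.639, 0.769, -0.001]
contact_force: [-3.8, -0.1, 7.9]
width: 0.009
gripper_force: 42.0
```

>>> apply_moves(steps=[0.1,0.02,0,0,0.2,0.04,0,0,0.2,0.04,0,0,0.2,0.04,0,0])

```text
clock: 25.13
position: [0.5556, 0.0048, 0.0868]
ee_rot: [-0.001, 0.639, 0.769, -0.001]
contact_force: [-6.1, -0.5, 9.9]
width: 0.0094
gripper_force: 42.2
```

>>> apply_moves(steps=[0.1,0.02,0,0,0.15,0.03,0,0,0.15,0.03,0,0,0.15,0.03,0,0])

```text
clock: 25.47
position: [0.5556, 0.0048, 0.0868]
ee_rot: [-0.002, 0.639, 0.769, -0.002]
contact_force: [-9.1, -0.9, 11.1]
width: 0.0092
gripper_force: 42.6
```

>>> apply_moves(steps=[0.1,0.02,0,0,0.2,0.04,0,0,0.2,0.04,0,0,0.2,0.04,0,0])

```text
clock: 25.8
position: [0.5556, 0.0049, 0.0868]
ee_rot: [-0.004, 0.639, 0.769, -0.004]
contact_force: [-12.6, -2.7, 14.6]
width: 0.009
gripper_force: 43.2
```

>>> apply_moves(steps=[-0.1,-0.02,0,0,-0.2,-0.04,0,0,-0.2,-0.04,0,0,-0.2,-0.04,0,0,-0.2,-0.04,0,0], jaw=170)

```text
clock: 26.22
position: [0.5594, 0.0051, 0.0861]
ee_rot: [0.0, 0.639, 0.769, 0.0]
contact_force: [0.1, 0.6, 1.0]
width: 0.0285
gripper_force: 0.0
```

>>> apply_moves(steps=[0,0,1,0,0,0,4,0,0,0,8,0,-4,0,10,0,-8,0,10,0,-12,0,10,0,-15,0,10,0,-15,0,10,0])

```text
clock: 26.88
position: [0.402, 0.0059, 0.1865]
ee_rot: [-0.002, 0.639, 0.769, -0.002]
contact_force: [-0.2, 0.8, -0.7]
width: 0.0284
gripper_force: 0.0
```

Run:
```python
from h import *
save("side","s6.png",(205,140,325,240),5); s=get_state(); print(s["position"],s["contact_force"],s["width"],s["clock"])
im=cv2.imread("pics/raw_s6.png").mean(2).astype(int)
th=np.radians(10.5); e=np.array([np.cos(th),np.sin(th)]); O=np.array([.6203,.0165])
for x in (-.136,-.066,.028): print(x,px("side",[*(O+x*e),.109 if x<0 else .079]))
print(im[186:202:2,250:275]); print(im[192:206:2,280:306])
```

```text
[0.4061689  0.00546841 0.18708077] [ 0.61242281 -1.1968662   0.63273119] 0.028731456657046794 26.9333
-0.136 [234.1147859  194.91822913]
-0.066 [262.000659   191.51599968]
0.028 [298.04923748 197.12931942]
[[173 174 173 174 173 175 174 174 174 173 172 172 172 174 174 173 172 172
  172 173 174 174 175 176 176]
 [173 173 173 173 173 173 174 173 171 172 174 176 172 168 172 175 174 174
  176 175 175 174 173 173 174]
 [175 175 173 174 174 174 174 174 175 178 126  42  49  50 131 175 179 176
  175 174 174 173 174 174 173]
 [174 174 175 177 177 176 175 174 174 179 124  37  59  58  54 129 173 176
  175 174 173 173 172 175 174]
 [174 174 175 176 176 175 176 175 175 180 127   9  40  56  53  79 150 179
  177 177 177 177 179 179 179]
 [176 176 178 178 177 176 174 173 175 181 128  14  22  26  23  41 136 171
  166 165 163 138 125 116 102]
 [176 174 173 173 174 175 175 178 147 107  74  18  24  27  27  28  47  55
   54  54  55  55  57  57  56]
 [177 177 179 173 169 168 166 173 136  71  44  28  26  26  26  25  47  59
   58  57  58  59  58  58  58]]
[[174 175 176 177 175 172 168 166 168 172 176 179 179 171 164 160 139 158
  178 176 175 173 173 173 173 173]
 [167 168 165 164 141 119 124 126 126 114  89  75  94  80  52  51  43  69
  144 175 172 171 171 171 171 171]
 [ 55  53  52  51  54  57  62  65  62  56  44  36  38  34  44  83 116 160
  178 174 173 172 172 174 172 170]
 [ 24  23  27  28  48  60  61  61  60  55  75  86 106 147 173 179 179 169
  162 141 152 172 171 170 170 171]
 [108 140 146 123  80  59  61  61  60  56  85 105 107  95  98 105  78  50
   52  48  76 147 173 171 171 170]
 [ 58  53  52  56  58  59  60  59  56  56  56  54  52  51  52  46  43  38
   43  82 113 155 173 171 171 171]
 [ 53  76  66  32  30  26  24  24  29  31  32  32  32  52  87 118 127 159
  178 175 173 172 170 168 167 167]]
```

```bash
python3 -c "
from rig import *
print(sign_off())"
```

```text
the job is handed in; nothing more can be done
None
```

The job is handed in: sleeve and washer are on the shaft and the fork is home (it stopped hard after 70 mm, and its tab's position in the side image agrees); contact forces on the sleeve and washer read under 6 N, it took about 27 s, and the other things on the bench were not touched.

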